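Set the length stop of a dice sawing jig and feed the bone stick up to it

TASK

The next camel-bone sticks are to be sawn four dice long. Push the length stop along its bar towards the saw guide until it drops into the middle of the three notches; then push the bone stick by its tail along its channel, through the saw guide, until its head rests against the stop, without driving the stop out of the notch. Only push with the fingertips: nothing is pinched or picked up, and the dice, the canister and the copper square stay where they are.

Things in the scene. Friction and masses are not known exactly. Their poses are not given: they have to be found in the camera images.
- jig: Fixed wooden sawing jig, board 145 (x) x 402 (y) x 20 mm. Origin on the shelf under the saw slot; y runs along the jig from feed end (y = -210) to stop end (+192), z up; board x = -60 to +85. Channel: centre x = -25, floor z = 20 (board top), two 7 mm high lips, 21 mm apart, y = -196 to -21. Notched steel bar flat on the board: x = 5 to 35, y = 30 to 182, z = 20 to 30.
- saw_slot (a point): Point on the channel floor at the 2 mm saw slot (axes as the jig's). The saw guide round it is four dark wooden cheeks, from 21 mm before to 21 mm behind the slot, 21 mm apart across the channel, each 14 mm thick and 38 mm high; the stick passes between them.
- middle_notch (a point): Mouth of the bar's middle notch, at the bar's top, at jig x = 35, y = 92 mm (fixed). The three V notches, 12 mm wide and 6 mm deep, are cut in the bar's +x edge at jig y = 56, 92 and 128. The stop's plunger nose is 20 mm behind its face, so in the middle notch the stop's face is 20 mm to -y of this point.
- stop (a joint): The stop's place on the bar, m: distance along jig +y from saw slot to stop face. Travel 0.026-0.134; starts at 0.090-0.130, maybe in the last notch. Notches at 0.036, 0.072 (middle) and 0.108. It drags with about 2.5 N; within some 5 mm of a notch the spring plunger snaps it home, ahead of the finger, and the force falls to nothing; 9-12 N push it out again, either way.
- stop_back (a point): Centre of the stop's upright rear (+y) face, 70 mm wide (x) and 27 mm high, the place to push (axes as the jig's). The stop is an aluminium block astride bar and channel, 70 (x) x 40 (y) x 27 mm, at jig z = 31 to 58; its steel front face is 40 mm to -y of this point; its plunger barrel sticks out 42 mm at +x.
- stop_face (a point): Point on the stop's front (-y) face where the stick's head shall rest: on the channel's centre line, 9 mm above the channel floor (axes as the jig's). The steel face reaches from 2 to 34 mm above that floor and is wider than the channel. Parts of the stop: c0 block, c1 face plate, c2 its foot, c3 and c4 the two side plates, c5 and c6 the halves of the plunger barrel.
- rod: Loose camel-bone stick, 18 x 150 (y) x 18 mm, about 95 g, lying in the channel along the jig's y with 1.5 mm play each side; its upper 11 mm stand above the lips; rod_c1 and rod_c2 are its two long sides. Origin at the centre of its underside, axes nearly as the jig's.
- rod_head (a point): Centre of the stick's head (+y) end face, 9 mm above its underside.
- rod_tail (a point): Centre of the stick's tail (-y) end face, 9 mm above its underside; the face is 18 x 18 mm.
- die1: A loose camel-bone die, 16 mm cube, beside the jig on the robot's side; origin at the centre of its underside.
- die2: The other loose camel-bone die, 16 mm cube, on the same side; origin at the centre of its underside.
- canister: Loose open pewter canister, 62 mm across and 62 mm high, with a threaded neck, beyond the jig; origin at the centre of its underside.
- square: Loose copper square gauge lying flat beyond the jig: stock 16 x 75 x 10 mm, blade 90 x 20 x 4 mm; origin on its underside, 42 mm from the stock's centre line.
Things that resemble listed ones, but are neither listed nor needed, are in the scene too. Of the things like the rod, leave any that is red; of the rest the larger one is meant.

How it is judged (in metres and radians):
On the way, in this order (a step that is already met when the one before it is completed fails the run):
1. the stop has dropped into the middle notch (value of joint stop between 0.0695 and 0.0745 m and velocity of joint stop between -0.01 and 0.01 m/s), for 0.3 s.
2. the stick's head is against the stop, the stop still in the middle notch (value of joint stop between 0.0695 and 0.0745 m and y of rod_head in the frame of stop_face between -0.003 and 0.0015 m), for 0.3 s.
At the end, for the whole second after the job is handed in: The stop sits in the middle notch (its face 69.5 to 74.5 mm from the saw slot), the stick lies flat in the channel (within 4 mm sideways and in height) with its head at most 3 mm from the stop's face, and is at rest (all of step 2 and x of rod_head in the frame of stop_face between -0.004 and 0.004 m and z of rod_head in the frame of stop_face below 0.004 m and linear speed of rod below 0.01 m/s and angle between rod's own z axis and vertical below 0.05 rad); the robot touches nothing.
It fails at once if the bone stick is picked up (raised more than 8 mm out of the channel) (z of rod in the frame of jig above 0.028 m).
It fails at once if the bone stick is pinched between the fingers (contact force between the fingers and rod_c1 above 0.5 N and contact force between the fingers and rod_c2 above 0.5 N).
It fails at once if the stop is pinched between the fingers ((contact force between the fingers and stop_c0 above 0.5 N and contact force between the fingers and stop_c1 above 0.5 N) or (contact force between the fingers and stop_c0 above 0.5 N and contact force between the fingers and stop_c2 above 0.5 N) or (contact force between the fingers and stop_c3 above 0.5 N and contact force between the fingers and stop_c4 above 0.5 N) or (contact force between the fingers and stop_c5 above 0.5 N and contact force between the fingers and stop_c6 above 0.5 N)).
It fails at once if a die is moved more than 15 mm (distance of any of die1, die2 from where it was at the start of the episode above 0.015 m).
It fails at once if the canister or the copper square is moved more than 15 mm (distance of any of canister, square from where it was at the start of the episode above 0.015 m).
It also fails if it takes over 54 s, if anything falls off the work surface, if the arm or the gripper's body presses on something with over 40 N, if the wrist force passes 120 N, or if a joint passes its speed limit or range.

ROBOT

A 6-joint arm with a two-finger parallel gripper is mounted at the origin on the work surface. World frame = base frame: x ahead of the robot, y to its left, z up, the work surface at z = 0. Lengths are in m, angles in degrees, forces in N, time in s.
With the tool pointing down it reaches from about 0.3 to 0.75 m from the base axis. Payload 8.5 kg.
Tool frame: the origin (TCP) lies on the centre line of the jaws, within the pads' length; the fingertips stand 11 mm ahead of it and the grasp point (between the pads) lies 8 mm behind it; x points along the fingers, y is the direction in which the jaws open and shut, and the axes are right-handed (so a half turn about x gives the same grasp; the last joint's range is limited). The gripper opens to 85 mm and grips with 20 to 120 N. Pads are 22 mm wide; open, the fingers measure 114 mm over their backs; the gripper's body (76 mm by 85 mm) begins 54 mm behind the grasp point. The pads swing forward as they close: fully open they stand 13 mm farther back than shut.
Start: joints at [55.789, 21.807, 74.336, -0, 83.858, -12.336], TCP at [0.205, 0.51, 0.242] pointing down, gripper open.
Joint ranges: [-178.18, 178.18], [-50.72, 133.34], [12.68, 142.11], [-81.47, 261.47], [9.98, 163.14], [-165.26, 165.26]. Speed limits (degrees/s): [136.94, 136.94, 180, 180, 180, 180].

INTERFACE

Orientations are given as a 3x3 rotation matrix whose columns are the frame's x, y, z axes.
In Python, from rig import env gives the robot as it stands.
- The arm moves only by the tool carry_out, never from a script. Its argument "motion" is a list that holds one entry, the list of rows, each a list of 7 numbers: the shift along the tool's x, y, z in cm, then the turn, a rotation vector about the tool's x, y, z in rad, then the finger opening in cm, from 0 to 8.54. A call has 1 to 5 rows; each row is the pose to reach, as a shift and turn from the pose commanded when the call began, along the tool's axes at that moment; what a row does not reach only later rows make up. A row lasts 1/12 s, in which the tool goes at most 41.7 mm and 7.16 degrees, less where a joint would pass 70% of its speed; a pose out of reach is approached as far as the arm can. A call with a gripper value outside its range is refused whole. The fingers move at their own pace and stop on an object; "grip_force" is the grip in N (left out, the last holds). Time passes only in rows, so rows that repeat a pose let the fingers close. It gives the time, the measured TCP pose, the force and the opening at its end, in the units of the state.
- env.observe(): the state, without advancing time (a new reading comes with each control period).
- env.get_image(name): name is "side" or "top"; returns a dict with "image" (420x560x3 uint8, red, green, blue), "fov_y" (degrees; the focal length in pixels is half the picture's height over the tangent of half this angle, whatever the lens; pixels are square), "cx", "cy" (the principal point, pixels), "k1" (the pictures are not rectified: a ray, as slopes to the right and down, at radius r is drawn at 1 + k1 r^2 times it, then the intrinsics apply), "R" (3x3) and "t" (3): a world point X has camera coordinates R X + t. Camera axes: x right, y down, z forward; pixel columns grow to the right and rows downward; lengths in m; the calibration is good to about 2 mm. A picture is of the moment at which its call begins. There is no depth.
- env.close_job(): hands the job in, once; it reports no verdict.
The state is a dict: "time_s": time; "q": joint angles; "qvel": joint speeds; "joint_efforts": joint torques, N m; "position": TCP position; "tool_rot": TCP orientation; "ft_force": force on the tool from outside, world axes, zero at the start; "wrist_torque": the same for the moment, N m; "grip_width": finger opening in m.
Only numpy, scipy, OpenCV 4.12 (cv2) and the standard library are available. Lean on these libraries where they do the work, as an engineer would, in place of code of your own. Each camera call takes 0.05 s, during which the arm holds its last target. There are 200 camera calls.

## Working session

There is one attempt and no reset: what is moved stays moved. The work goes in short steps, Python scripts to look and compute and a tool call to move; the robot and the scene stay as the last step left them, time stands still between calls to the robot, and variables do not carry over. Pictures are saved under pics/ and viewed, on a budget of 10 in all, crops included, one or two more only if the job needs it, and the job is handed in when it is done.

Besides the shell and the picture viewer there is one more tool, called after "Call:" by a JSON object that holds its "fn" and its "kwargs", one argument or row to a line. carry_out: Moves the arm, as the interface text tells. Its arguments: {"type":"object","properties":{"motion":{"type":"array","items":{"type":"array","items":{"type":"array","items":{"type":"number"}}}},"grip_force":{"type":"number"}},"required":["motion"]}

```bash
ls; mkdir -p pics
python3 - <<'E'
from rig import env
import cv2,pickle
o=env.observe();print(o['time_s'],o['position'],o['tool_rot'],o['grip_width'],o['ft_force'])
d={}
for n in('side','top'):
    im=env.get_image(n);d[n]=im
    cv2.imwrite(f'pics/{n}0.png',im['image'][:,:,::-1])
    print(n,im['fov_y'],im['cx'],im['cy'],im['k1'],im['R'],im['t'])
pickle.dump(d,open('d0.pkl','wb'))
E
```

```text
pics
0.0 [0.20475534 0.51015486 0.24171867] [[-7.99558355e-04  3.72567648e-01  9.28004692e-01]
 [-1.23603469e-03  9.28003912e-01 -3.72568400e-01]
 [-9.99998916e-01 -1.44493617e-03 -2.81486744e-04]] 0.08552038511471012 [-0.09798888  0.73619289 -0.5374234 ]
side 46.84805459939516 278.2411356434782 210.3795938676899 -0.037702055254326204 [[-0.99312918 -0.11690814 -0.00518901]
 [-0.07710496  0.68707095 -0.72248761]
 [ 0.0880299  -0.71712342 -0.6913644 ]] [0.55071516 0.07944876 0.69814842]
top 46.486290753558414 288.2436854659404 196.77592980441497 -0.0934663431525115 [[ 0.02215749 -0.9992084  -0.03303969]
 [-0.98848755 -0.0169483  -0.15034998]
 [ 0.14967099  0.0359907  -0.9880806 ]] [0.0306664  0.59846899 0.73113713]
```

View pics/side0.png

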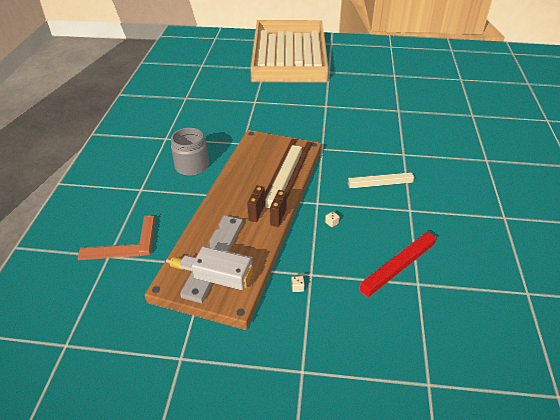

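View pics/top0.png

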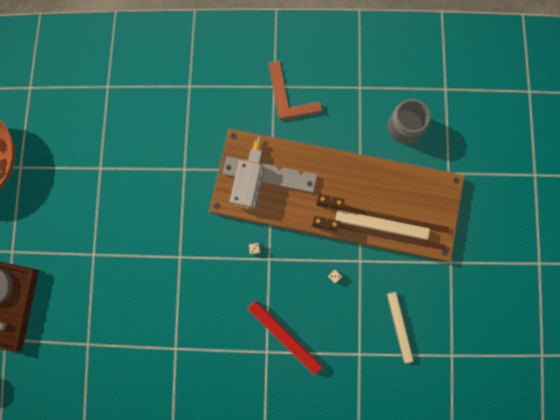

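```bash
cat > h.py <<'E'
import numpy as np,cv2,pickle
from scipy.optimize import least_squares
def proj(im,X):
    X=np.atleast_2d(X); f=im['image'].shape[0]/2/np.tan(np.radians(im['fov_y']/2))
    K=np.array([[f,0,im['cx']],[0,f,im['cy']],[0,0,1]])
    return cv2.projectPoints(X.astype(float),cv2.Rodrigues(im['R'])[0],im['t'],K,np.array([im['k1'],0,0,0,0]))[0][:,0]
def jw(p,J):
    J=np.atleast_2d(J)/1000.; c,s=np.cos(p[2]),np.sin(p[2])
    return np.c_[p[0]+c*J[:,0]-s*J[:,1],p[1]+s*J[:,0]+c*J[:,1],J[:,2]]
def lines(P):return P
def box(x0,x1,y0,y1,z0,z1):
    c=[(x0,y0),(x1,y0),(x1,y1),(x0,y1)];L=[]
    for i in range(4):
        a,b=c[i],c[(i+1)%4]
        L+=[(a+(z0,),b+(z0,)),(a+(z1,),b+(z1,)),(a+(z0,),a+(z1,))]
    return L
def overlay(im,p,boxes,crop,s,name):
    x0,y0,x1,y1=crop
    I=cv2.resize(im['image'][y0:y1,x0:x1,::-1],None,fx=s,fy=s,interpolation=cv2.INTER_CUBIC)
    cols=[(0,0,255),(255,0,0),(0,255,255),(255,0,255),(0,255,0)]
    for k,b in enumerate(boxes):
        for a,e in box(*b):
            q=(proj(im,jw(p,[a,e]))-[x0,y0]+.5)*s
            cv2.line(I,*[tuple(int(v) for v in r) for r in q],cols[k%5],1,cv2.LINE_AA)
    cv2.imwrite(name,I);print(I.shape)
E
python3 - <<'E'
from h import *
d=pickle.load(open('d0.pkl','rb'))
C=[(85,192,20),(85,-210,20),(-60,-210,20),(-60,192,20)]
ob={'top':[(229,129),(464,174),(451,260),(209,211)],'side':[(147,295),(249,130),(323,143),(247,320)]}
r=lambda p:np.concatenate([(proj(d[n],jw(p,C))-ob[n]).ravel() for n in ob])
f=least_squares(r,[.5,0,0],loss='soft_l1');p=f.x;print(p,np.degrees(p[2]));print(r(p).reshape(-1,2).round(1))
np.save('p.npy',p)
B=[(-60,85,-210,192,0,20),(5,35,30,182,20,30),(-34,-16,-171,-21,20,38),(-50,20,110,150,31,58)]
overlay(d['top'],p,B,(200,115,475,270),2.9,'pics/ot.png')
overlay(d['side'],p,B,(140,125,330,330),2.9,'pics/os.png')
E
```

```text
[ 0.59747261 -0.02592794 -0.18290524] -10.479698285576287
[[-0.8 -0.1]
 [ 0.7  1.1]
 [ 0.1  1.7]
 [-0.2  1.4]
 [-2.4 -1. ]
 [-1.8 -1.2]
 [-1.3 -1.3]
 [ 0.2  1.5]]
(450, 798, 3)
(594, 551, 3)
```

View pics/ot.png

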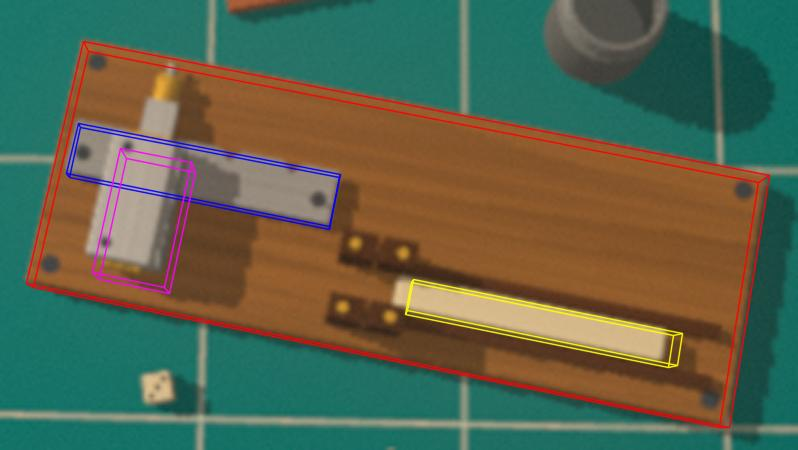

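View pics/os.png

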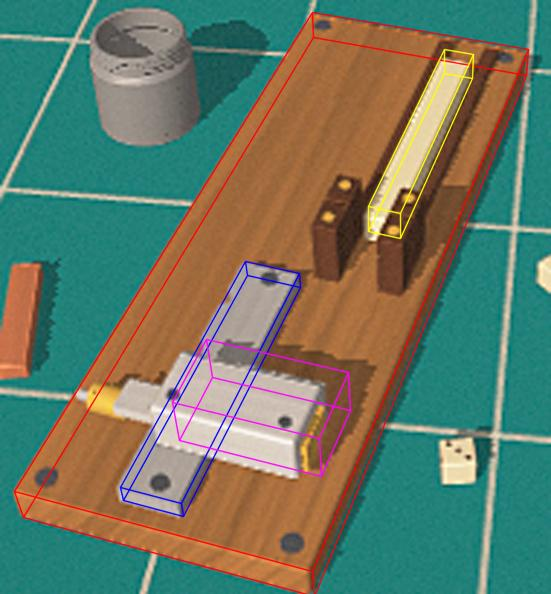

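Run:
```python
from h import *
d=pickle.load(open('d0.pkl','rb'));p=np.load('p.npy')
off={'top':(200,115),'side':(140,125)}
ob={'side':[(182,352),(153,393),(303,432),(325,383)],'top':[(180,153),(126,143),(86,250),(150,267)]}
ob={n:np.array(v)/2.9-.5+off[n] for n,v in ob.items()}
C=lambda s:[(s[0]+70,s[1],58),(s[0]+70,s[1]+40,58),(s[0],s[1]+40,58),(s[0],s[1],58)]
for ns in (['top'],['side'],['top','side']):
    r=lambda s:np.concatenate([(proj(d[n],jw(p,C(s)))-ob[n]).ravel() for n in ns])
    f=least_squares(r,[-40,110],loss='soft_l1');print(ns,f.x,r(f.x).round(1))
s=f.x
# rod
ob={'top':(np.array([(397,278),(391,305),(668,333),(663,361)])/2.9-.5+off['top'])}
R=lambda u:[(u[0]+9,u[1]+75,38),(u[0]-9,u[1]+75,38),(u[0]+9,u[1]-75,38),(u[0]-9,u[1]-75,38)]
f=least_squares(lambda u:(proj(d['top'],jw(p,R(u)))-ob['top']).ravel(),[-25,-90]);u=f.x;print('rod',u,f.fun.round(1))
B=[(-60,85,-210,192,0,20),(5,35,30,182,20,30),(u[0]-9,u[0]+9,u[1]-75,u[1]+75,20,38),(s[0],s[0]+70,s[1],s[1]+40,31,58)]
for x0,x1 in((-49.5,-35.5),(-14.5,-.5)): B.append((x0,x1,-21,21,20,58))
overlay(d['top'],p,B,(200,115,475,270),2.9,'pics/ot.png');a=cv2.imread('pics/ot.png')
overlay(d['side'],p,B,(140,125,330,330),2.9,'pics/os.png');b=cv2.imread('pics/os.png')
b=b[:,:440]; k=600/(450*440/798+594)
w=440; a=cv2.resize(a,(w,int(450*w/798)));b=cv2.resize(b,(w,594))
cv2.imwrite('pics/both.png',np.vstack([a,b])[:,:][:])
print(jw(p,[(s[0]+35,s[1]+40+40,58),(u[0],u[1]-75,29)]))
```

```text
['top'] [-42.58976939 116.61050761] [ 1.  -2.  -4.9 -3.4 -0.8  2.5  1.9  1.7]
['side'] [-40.53920262 111.86715074] [ 1.6 -4.8 -0.7  2.7 -2.   1.6  0.9 -4.2]
['top', 'side'] [-42.29000091 116.0949615 ] [ 1.4 -2.1 -4.5 -3.5 -0.5  2.4  2.3  1.6  1.6 -2.3 -0.8  5.4 -1.8  4.5
  1.1 -1.6]
rod [-25.12959467 -87.47472696] [ 0.4 -0.6  0.3  1.1 -0.3 -1.  -0.5  0.5]
(450, 798, 3)
(594, 551, 3)
[[ 0.62597136  0.168222    0.058     ]
 [ 0.54321013 -0.18112174  0.029     ]]
```

```bash
cat >> h.py <<'E'
from scipy.spatial.transform import Rotation as Ro
def goto(o,p,j,tipz):
    """shift (cm, tool axes) and rotvec from state o to tool at jig x,y (mm), fingertips at z=tipz mm, tool z = -jig y"""
    X=jw(p,(j[0],j[1],tipz+11))[0]; c,s=np.cos(p[2]),np.sin(p[2])
    G=np.array([[0,c,s],[0,s,-c],[-1,0,0]]);T=np.array(o['tool_rot'])
    return (T.T@(X-o['position'])*100).round(2),Ro.from_matrix(T.T@G).as_rotvec().round(3)
def injig(o,p):
    c,s=np.cos(p[2]),np.sin(p[2]);v=np.array(o['position'])-[p[0],p[1],0];f=o['ft_force']
    return np.array([c*v[0]+s*v[1],-s*v[0]+c*v[1],v[2]-.011])*1000,np.array([c*f[0]+s*f[1],-s*f[0]+c*f[1],f[2]])
E
python3 - <<'E'
from h import *
from rig import env
print(goto(env.observe(),np.load('p.npy'),(-2,180),150))
E
```

```text
(array([  8.08, -17.5 ,  52.67]), array([1.372e+00, 1.000e-03, 1.000e-03]))
```

Call:
{"fn": "carry_out", "kwargs": {
  "motion": [
    [[3, -6.5, 20, 0.5, 0, 0, 0], [3, -6.5, 20, 0.5, 0, 0, 0], [3, -6.5, 20, 0.5, 0, 0, 0], [3, -6.5, 20, 0.5, 0, 0, 0], [3, -6.5, 20, 0.5, 0, 0, 0]]
  ],
  "grip_force": 40
}}

```text
time_s: 0.52
position: [0.3642, 0.3766, 0.2124]
tool_rot: [[-0.0, 0.776, 0.631], [-0.0, 0.631, -0.776], [-1.0, -0.0, -0.0]]
ft_force: [0.7, 0.3, -0.8]
grip_width: 0.0255
```

Run:
```python
from h import *
from rig import env
o=env.observe();print(o['time_s'],o['position'],o['grip_width'],o['ft_force'],o['q']);print(goto(o,np.load('p.npy'),(-2,180),120))
```

```text
0.5167 [0.36418526 0.3766384  0.21244972] 0.025484954519769076 [ 0.70255528  0.29293481 -0.78681882] [ 3.30014516e+01  2.06103465e+01  8.14233408e+01  3.11250865e-03
  7.79931865e+01 -6.10786544e+00]
(array([ 8.14,  6.29, 34.13]), array([0.865, 0.   , 0.   ]))
```

Call:
{"fn": "carry_out", "kwargs": {
  "motion": [
    [[2, 3.5, 19, 0.5, 0, 0, 0], [2, 3.5, 19, 0.5, 0, 0, 0], [2, 3.5, 19, 0.5, 0, 0, 0], [2, 3.5, 19, 0.5, 0, 0, 0], [2, 3.5, 19, 0.5, 0, 0, 0]]
  ]
}}

```text
time_s: 0.93
position: [0.5132, 0.251, 0.192]
tool_rot: [[-0.001, 0.984, 0.179], [-0.001, 0.179, -0.984], [-1.0, -0.001, 0.001]]
ft_force: [0.2, 1.0, -0.3]
grip_width: -0.0
```

Run:
```python
from h import *
from rig import env
o=env.observe();print(o['time_s'],o['grip_width']);print(goto(o,np.load('p.npy'),(-2,180),100))
```

```text
0.9333 -4.100183614113623e-05
(array([ 8.1 ,  9.54, 11.85]), array([0.363, 0.001, 0.001]))
```

Call:
{"fn": "carry_out", "kwargs": {
  "motion": [
    [[8, 9.5, 11.8, 0.363, 0, 0, 0], [8, 9.5, 11.8, 0.363, 0, 0, 0], [8, 9.5, 11.8, 0.363, 0, 0, 0], [8, 9.5, 11.8, 0.363, 0, 0, 0], [8, 9.5, 11.8, 0.363, 0, 0, 0]]
  ]
}}

```text
time_s: 1.35
position: [0.6287, 0.1511, 0.1082]
tool_rot: [[-0.005, 0.984, -0.178], [-0.001, -0.178, -0.984], [-1.0, -0.004, 0.002]]
ft_force: [-0.1, -0.0, -0.3]
grip_width: 0.0006
```

Run:
```python
from h import *
from rig import env
o=env.observe();p=np.load('p.npy');print(o['time_s'],o['grip_width'],injig(o,p));print(goto(o,p,(-2,180),40))
im=env.get_image('side');cv2.imwrite('pics/s1.png',cv2.resize(im['image'][130:340,120:340,::-1],None,fx=2.5,fy=2.5))
```

```text
1.35 0.0006269859525263881 (array([ -1.52899974, 179.7534381 ,  97.1830138 ]), array([-0.10871081, -0.02820458, -0.34880272]))
(array([ 5.72, -0.02, -0.04]), array([0.004, 0.002, 0.004]))
```

View pics/s1.png

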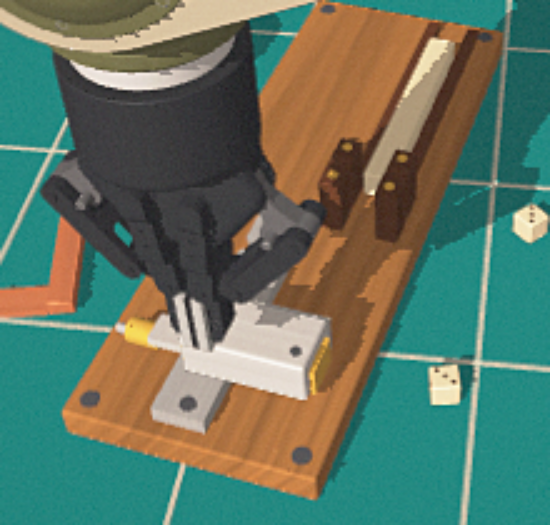

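Call:
{"fn": "carry_out", "kwargs": {
  "motion": [
    [[3, 0, 0, 0.004, 0.002, 0.004, 0], [5.6, 0, 0, 0.004, 0.002, 0.004, 0], [5.6, 0, 0, 0.004, 0.002, 0.004, 0], [5.6, 0, 0, 0.004, 0.002, 0.004, 0]]
  ]
}}

```text
time_s: 1.73
position: [0.6257, 0.1564, 0.0568]
tool_rot: [[0.002, 0.984, -0.176], [0.001, -0.176, -0.984], [-1.0, 0.002, -0.002]]
ft_force: [0.3, -0.0, 1.2]
grip_width: 0.0001
```

Run:
```python
from h import *
from rig import env
o=env.observe();p=np.load('p.npy');print(o['time_s'],o['grip_width'],*injig(o,p));print(goto(o,p,(-2,170),40))
im=env.get_image('side');cv2.imwrite('pics/s2.png',cv2.resize(im['image'][220:340,120:280,::-1],None,fx=4,fy=4))
```

```text
1.7333 8.13013946631695e-05 [ -5.44540932 184.38282179  45.83761009] [0.30272885 0.05141763 1.19607041]
(array([0.58, 0.34, 1.44]), array([ 0.006, -0.002, -0.002]))
```

View pics/s2.png

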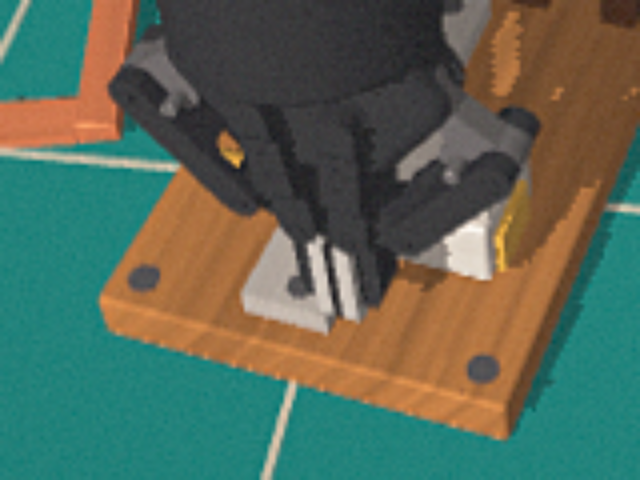

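Call:
{"fn": "carry_out", "kwargs": {
  "motion": [
    [[0.5, 0.3, 0.4, 0.006, -0.002, -0.002, 0], [0.5, 0.3, 0.8, 0.006, -0.002, -0.002, 0], [0.5, 0.3, 1.2, 0.006, -0.002, -0.002, 0], [0.5, 0.3, 1.4, 0.006, -0.002, -0.002, 0], [0.5, 0.3, 1.4, 0.006, -0.002, -0.002, 0]]
  ]
}}

```text
time_s: 2.2
position: [0.6271, 0.1407, 0.0524]
tool_rot: [[0.003, 0.983, -0.184], [-0.0, -0.184, -0.983], [-1.0, 0.003, -0.0]]
ft_force: [-0.8, 0.0, -0.3]
grip_width: -0.0
```

```bash
cat > st.py <<'E'
from h import *
from rig import env
o=env.observe();p=np.load('p.npy');a,b=injig(o,p);print(o['time_s'],a.round(1),b.round(1),goto(o,p,(-2,123),40))
E
python3 st.py
```

```text
2.2 [ -1.2 169.3  41.4] [-0.8 -0.1 -0.3] (array([ 0.14, -0.07,  4.63]), array([-0.002, -0.   , -0.003]))
```

Call:
{"fn": "carry_out", "kwargs": {
  "motion": [
    [[0.1, 0, 0.2, 0, 0, 0, 0], [0.1, 0, 0.4, 0, 0, 0, 0], [0.1, 0, 0.6, 0, 0, 0, 0], [0.1, 0, 0.8, 0, 0, 0, 0], [0.1, 0, 0.8, 0, 0, 0, 0]]
  ]
}}

```text
time_s: 2.62
position: [0.6254, 0.1332, 0.0508]
tool_rot: [[0.002, 0.983, -0.183], [-0.0, -0.183, -0.983], [-1.0, 0.002, 0.0]]
ft_force: [-0.9, 0.3, 0.2]
grip_width: -0.0003
```

```bash
python3 st.py
```

```text
2.6167 [ -1.5 161.5  39.8] [-0.9  0.1  0.2] (array([-0.02, -0.04,  3.85]), array([-0.001,  0.   , -0.002]))
```

Call:
{"fn": "carry_out", "kwargs": {
  "motion": [
    [[0, 0, 0.1, 0, 0, 0, 0], [0, 0, 0.2, 0, 0, 0, 0], [0, 0, 0.3, 0, 0, 0, 0], [0, 0, 0.4, 0, 0, 0, 0], [0, 0, 0.4, 0, 0, 0, 0]]
  ]
}}

```text
time_s: 3.03
position: [0.625, 0.1313, 0.0508]
tool_rot: [[0.003, 0.983, -0.183], [0.003, -0.183, -0.983], [-1.0, 0.002, -0.003]]
ft_force: [3.8, 9.9, -1.7]
grip_width: 0.0001
```

```bash
python3 st.py
```

```text
3.0333 [ -1.5 159.6  39.8] [ 1.9 10.4 -1.7] (array([-0.03, -0.04,  3.66]), array([-0.001, -0.003, -0.002]))
```

Call:
{"fn": "carry_out", "kwargs": {
  "motion": [
    [[0, 0, 0.1, 0, 0, 0, 0], [0, 0, 0.2, 0, 0, 0, 0], [0, 0, 0.3, 0, 0, 0, 0], [0, 0, 0.4, 0, 0, 0, 0], [0, 0, 0.5, 0, 0, 0, 0]]
  ]
}}

```text
time_s: 3.45
position: [0.624, 0.126, 0.0509]
tool_rot: [[0.003, 0.983, -0.182], [0.002, -0.182, -0.983], [-1.0, 0.002, -0.002]]
ft_force: [1.1, 5.0, -1.1]
grip_width: 0.0003
```

```bash
python3 st.py
```

```text
3.45 [ -1.5 154.2  39.9] [ 0.2  5.1 -1.1] (array([-0.02, -0.04,  3.12]), array([-0.   , -0.002, -0.002]))
```

Call:
{"fn": "carry_out", "kwargs": {
  "motion": [
    [[0, 0, 0.3, 0, 0, 0, 0], [0, 0, 0.6, 0, 0, 0, 0], [0, 0, 0.9, 0, 0, 0, 0], [0, 0, 1.2, 0, 0, 0, 0], [0, 0, 1.5, 0, 0, 0, 0]]
  ]
}}

```text
time_s: 3.87
position: [0.6212, 0.1107, 0.0508]
tool_rot: [[0.002, 0.983, -0.183], [0.001, -0.183, -0.983], [-1.0, 0.002, -0.001]]
ft_force: [0.7, 5.8, -1.0]
grip_width: -0.0002
```

```bash
python3 st.py
```

```text
3.8667 [ -1.5 138.6  39.8] [-0.4  5.8 -1. ] (array([-0.02, -0.04,  1.56]), array([-0.001, -0.001, -0.002]))
```

Steady sliding drag; now slow down towards the snap (finger y ≈ 128.6).

Call:
{"fn": "carry_out", "kwargs": {
  "motion": [
    [[0, 0, 0.15, 0, 0, 0, 0], [0, 0, 0.3, 0, 0, 0, 0], [0, 0, 0.45, 0, 0, 0, 0], [0, 0, 0.6, 0, 0, 0, 0], [0, 0, 0.6, 0, 0, 0, 0]]
  ]
}}

```text
time_s: 4.28
position: [0.6199, 0.1034, 0.0508]
tool_rot: [[0.002, 0.983, -0.183], [-0.001, -0.183, -0.983], [-1.0, 0.002, 0.001]]
ft_force: [-0.1, -0.6, 0.6]
grip_width: -0.0001
```

```bash
python3 st.py
```

```text
4.2833 [ -1.5 131.3  39.8] [ 0.  -0.6  0.6] (array([-0.02, -0.05,  0.83]), array([-0.001,  0.001, -0.002]))
```

```bash
python3 st.py
python3 - <<'E'
from h import *
from rig import env
p=np.load('p.npy')
for n,c,s in(('side',(150,190,270,310),4),('top',(205,120,345,220),4)):
    im=env.get_image(n)
    overlay(im,p,[(5,35,30,182,20,30),(-42,28,72,112,31,58)],c,s,f'pics/{n}3.png')
a,b=cv2.imread('pics/side3.png'),cv2.imread('pics/top3.png')
a=cv2.resize(a,(300,300));b=cv2.resize(b,(490,350));C=np.zeros((350,790,3),np.uint8);C[:300,:300]=a;C[:,300:]=b;cv2.imwrite('pics/c3.png',C)
E
```

```text
4.2833 [ -1.5 131.3  39.8] [ 0.  -0.6  0.6] (array([-0.02, -0.05,  0.83]), array([-0.001,  0.001, -0.002]))
(480, 480, 3)
(400, 560, 3)
```

View pics/c3.png

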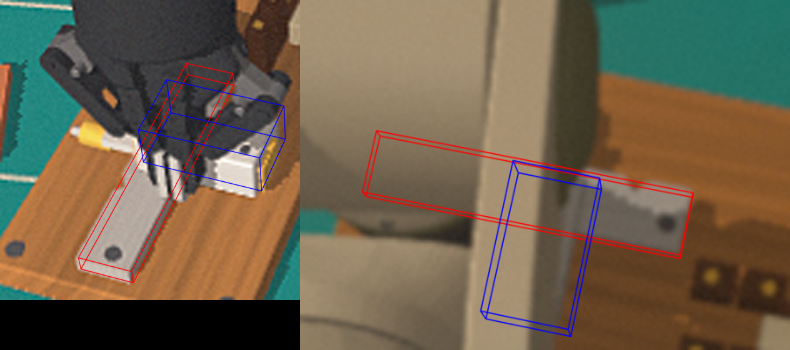

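Call:
{"fn": "carry_out", "kwargs": {
  "motion": [
    [[0, 0, 0.1, 0, 0, 0, 0], [0, 0, 0.2, 0, 0, 0, 0], [0, 0, 0.2, 0, 0, 0, 0]]
  ]
}}

```text
time_s: 4.63
position: [0.6196, 0.1017, 0.0509]
tool_rot: [[0.002, 0.983, -0.183], [-0.001, -0.183, -0.983], [-1.0, 0.002, 0.0]]
ft_force: [-0.2, 1.1, -0.0]
grip_width: 0.0001
```

```bash
python3 st.py
```

```text
4.6333 [ -1.4 129.5  39.9] [-0.4  1.  -0. ] (array([-0.01, -0.06,  0.65]), array([-0.001,  0.   , -0.002]))
```

Call:
{"fn": "carry_out", "kwargs": {
  "motion": [
    [[0, 0, -0.8, 0, 0, 0, 0], [-3, 0, -0.8, 0, 0, 0, 0], [-7, 0, -0.8, 0, 0, 0, 0], [-7, -0.5, 3, 0, 0, 0, 0], [-7, -1, 7, 0, 0, 0, 0]]
  ]
}}

```text
time_s: 5.05
position: [0.5979, 0.0362, 0.1232]
tool_rot: [[0.007, 0.984, -0.179], [-0.001, -0.179, -0.984], [-1.0, 0.007, -0.0]]
ft_force: [0.5, -0.5, 0.1]
grip_width: -0.0003
```

```bash
sed -i 's/(-2,123),40/(-36,-190),100/' st.py; python3 st.py
```

```text
5.05 [-10.9  61.2 112.2] [ 0.5 -0.4  0.1] (array([ 1.19, -2.59, 25.11]), array([ 0.003, -0.   , -0.007]))
```

Call:
{"fn": "carry_out", "kwargs": {
  "motion": [
    [[0, -2.5, 20, 0, 0, 0, 0], [0, -2.5, 20, 0, 0, 0, 0], [0, -2.5, 20, 0, 0, 0, 0], [0, -2.5, 20, 0, 0, 0, 0], [0, -2.5, 20, 0, 0, 0, 0]]
  ]
}}

```text
time_s: 5.47
position: [0.535, -0.1589, 0.121]
tool_rot: [[0.002, 0.983, -0.183], [-0.001, -0.183, -0.983], [-1.0, 0.002, 0.0]]
ft_force: [1.2, -0.5, 0.6]
grip_width: -0.0
```

```bash
python3 st.py
```

```text
5.4667 [ -37.3 -142.2  110. ] [ 1.2 -0.3  0.6] (array([1.  , 0.13, 4.78]), array([-0.002,  0.   , -0.002]))
```

Call:
{"fn": "carry_out", "kwargs": {
  "motion": [
    [[0, 0, 3, 0, 0, 0, 0], [1, 0, 4.7, 0, 0, 0, 0], [4, 0, 4.7, 0, 0, 0, 0], [6.5, 0, 4.7, 0, 0, 0, 0], [6.5, 0, 4.7, 0, 0, 0, 0]]
  ]
}}

```text
time_s: 5.88
position: [0.5254, -0.2021, 0.0518]
tool_rot: [[-0.005, 0.983, -0.184], [0.004, -0.184, -0.983], [-1.0, -0.005, -0.003]]
ft_force: [-0.2, 0.8, -1.1]
grip_width: -0.0
```

```bash
sed -i 's/),100/),31/' st.py; python3 st.py
python3 - <<'E'
from h import *
from rig import env
p=np.load('p.npy')
im=env.get_image('side');overlay(im,p,[(-42,28,72,112,31,58)],(140,120,340,320),2,'pics/a.png')
a=cv2.imread('pics/a.png')
im=env.get_image('top');overlay(im,p,[(-42,28,72,112,31,58),(-34,-16,-162.5,-12.5,20,38)],(220,120,480,280),1.5,'pics/b.png');b=cv2.imread('pics/b.png')
C=np.zeros((400,790,3),np.uint8);C[:,:400]=a;C[:b.shape[0],400:400+b.shape[1]]=b;cv2.imwrite('pics/c4.png',C)
E
```

```text
5.8833 [ -38.8 -186.3   40.8] [-0.4  0.8 -1.1] (array([0.98, 0.29, 0.37]), array([-0.002, -0.003,  0.005]))
(400, 400, 3)
(240, 390, 3)
```

View pics/c4.png

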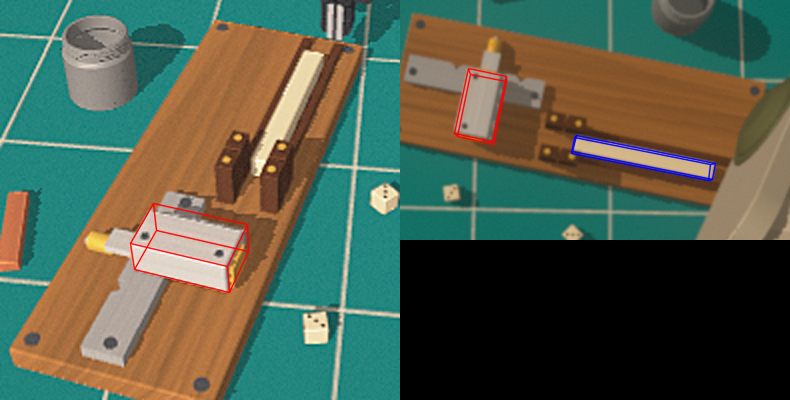

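Call:
{"fn": "carry_out", "kwargs": {
  "motion": [
    [[0.5, 0.2, 0, 0, 0, 0, 0], [1.0, 0.2, 0, 0, 0, 0, 0], [1.0, 0.2, -0.4, 0, 0, 0, 0], [1.0, 0.2, -0.8, 0, 0, 0, 0], [1.0, 0.2, -0.8, 0, 0, 0, 0]]
  ]
}}

```text
time_s: 6.4
position: [0.5309, -0.1948, 0.0463]
tool_rot: [[0.002, 0.983, -0.182], [-0.0, -0.182, -0.983], [-1.0, 0.002, -0.0]]
ft_force: [0.3, -0.3, -0.6]
grip_width: 0.0
```

```bash
sed -i 's/-190/-89/' st.py; python3 st.py
```

```text
6.4 [ -34.7 -178.2   35.3] [ 0.3 -0.2 -0.6] (array([ 0.43, -0.13, -8.92]), array([-0.   , -0.   , -0.002]))
```

Call:
{"fn": "carry_out", "kwargs": {
  "motion": [
    [[0.4, -0.1, 0, 0, 0, 0, 0], [0.4, -0.1, -0.2, 0, 0, 0, 0], [0.4, -0.1, -0.4, 0, 0, 0, 0], [0.4, -0.1, -0.6, 0, 0, 0, 0], [0.4, -0.1, -0.8, 0, 0, 0, 0]]
  ]
}}

```text
time_s: 6.82
position: [0.5312, -0.1875, 0.0419]
tool_rot: [[0.002, 0.983, -0.183], [-0.0, -0.183, -0.983], [-1.0, 0.002, 0.0]]
ft_force: [-0.3, -1.3, -0.1]
grip_width: 0.0001
```

```bash
python3 st.py
```

```text
6.8167 [ -35.7 -171.    30.9] [-0.1 -1.3 -0.1] (array([-0.02, -0.04, -8.2 ]), array([-0.001,  0.   , -0.002]))
```

Call:
{"fn": "carry_out", "kwargs": {
  "motion": [
    [[0, 0, -0.4, 0, 0, 0, 0], [0, 0, -0.8, 0, 0, 0, 0], [0, 0, -1.2, 0, 0, 0, 0], [0, 0, -1.6, 0, 0, 0, 0], [0, 0, -2.0, 0, 0, 0, 0]]
  ]
}}

```text
time_s: 7.23
position: [0.5349, -0.1675, 0.0418]
tool_rot: [[0.002, 0.983, -0.183], [-0.0, -0.183, -0.983], [-1.0, 0.002, -0.0]]
ft_force: [-0.3, -1.2, -0.4]
grip_width: -0.0001
```

```bash
python3 st.py
```

```text
7.2333 [ -35.8 -150.6   30.8] [-0.1 -1.2 -0.4] (array([-0.02, -0.03, -6.16]), array([-0.001, -0.   , -0.002]))
```

Call:
{"fn": "carry_out", "kwargs": {
  "motion": [
    [[0, 0, -0.4, 0, 0, 0, 0], [0, 0, -0.8, 0, 0, 0, 0], [0, 0, -1.2, 0, 0, 0, 0], [0, 0, -1.6, 0, 0, 0, 0], [0, 0, -2.0, 0, 0, 0, 0]]
  ]
}}

```text
time_s: 7.65
position: [0.5386, -0.1479, 0.0418]
tool_rot: [[0.002, 0.983, -0.183], [-0.0, -0.183, -0.983], [-1.0, 0.002, 0.0]]
ft_force: [-0.0, -0.3, -0.6]
grip_width: -0.0002
```

Call:
{"fn": "carry_out", "kwargs": {
  "motion": [
    [[0, 0, -0.4, 0, 0, 0, 0], [0, 0, -0.8, 0, 0, 0, 0], [0, 0, -1.2, 0, 0, 0, 0], [0, 0, -1.6, 0, 0, 0, 0], [0, 0, -1.9, 0, 0, 0, 0]]
  ]
}}

```text
time_s: 8.07
position: [0.542, -0.1292, 0.0418]
tool_rot: [[0.002, 0.983, -0.183], [-0.0, -0.183, -0.983], [-1.0, 0.002, -0.0]]
ft_force: [-0.8, 0.1, -0.4]
grip_width: -0.0003
```

```bash
python3 st.py
python3 - <<'E'
from h import *
from rig import env
p=np.load('p.npy')
im=env.get_image('side');overlay(im,p,[(-42,28,72,112,31,58)],(150,120,340,310),3,'pics/c5.png')
E
```

```text
8.0667 [ -35.7 -111.6   30.8] [-0.8 -0.1 -0.4] (array([-0.02, -0.03, -2.26]), array([-0.001, -0.   , -0.002]))
(570, 570, 3)
```

View pics/c5.png

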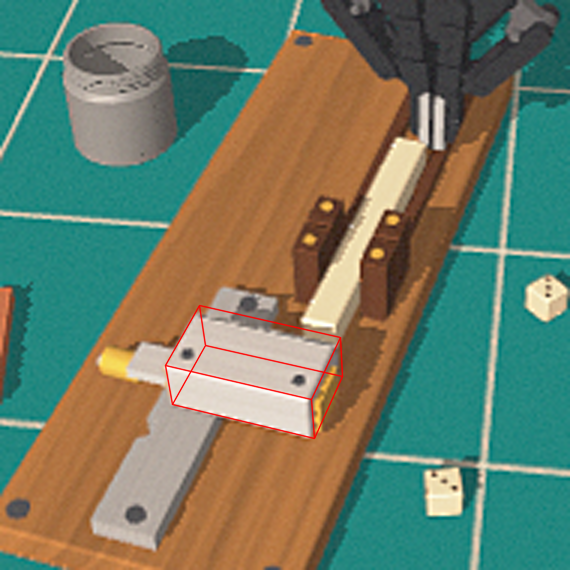

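Call:
{"fn": "carry_out", "kwargs": {
  "motion": [
    [[0, 0, -0.4, 0, 0, 0, 0], [0, 0, -0.8, 0, 0, 0, 0], [0, 0, -1.2, 0, 0, 0, 0], [0, 0, -1.5, 0, 0, 0, 0], [0, 0, -1.7, 0, 0, 0, 0]]
  ]
}}

```text
time_s: 8.53
position: [0.5451, -0.1125, 0.0418]
tool_rot: [[0.002, 0.983, -0.183], [-0.0, -0.183, -0.983], [-1.0, 0.002, -0.0]]
ft_force: [0.1, -0.7, 0.3]
grip_width: 0.0001
```

Call:
{"fn": "carry_out", "kwargs": {
  "motion": [
    [[0, 0, -0.1, 0, 0, 0, 0], [0, 0, -0.2, 0, 0, 0, 0], [0, 0, -0.3, 0, 0, 0, 0], [0, 0, -0.3, 0, 0, 0, 0]]
  ]
}}

```text
time_s: 8.87
position: [0.5456, -0.1099, 0.0418]
tool_rot: [[0.002, 0.983, -0.183], [-0.0, -0.183, -0.983], [-1.0, 0.002, -0.0]]
ft_force: [0.2, 0.1, 0.3]
grip_width: -0.0003
```

```bash
python3 st.py
```

```text
8.8667 [-35.7 -92.   30.8] [0.2 0.2 0.3] (array([-0.02, -0.03, -0.3 ]), array([-0.001, -0.   , -0.002]))
```

Call:
{"fn": "carry_out", "kwargs": {
  "motion": [
    [[0, 0, -0.07, 0, 0, 0, 0], [0, 0, -0.15, 0, 0, 0, 0], [0, 0, -0.15, 0, 0, 0, 0]]
  ]
}}

```text
time_s: 9.12
position: [0.5459, -0.1085, 0.0418]
tool_rot: [[0.002, 0.983, -0.183], [-0.0, -0.183, -0.983], [-1.0, 0.002, -0.0]]
ft_force: [0.0, -0.4, -0.6]
grip_width: 0.0
```

Call:
{"fn": "carry_out", "kwargs": {
  "motion": [
    [[0, 0, -0.05, 0, 0, 0, 0], [0, 0, -0.1, 0, 0, 0, 0], [0, 0, -0.1, 0, 0, 0, 0]]
  ]
}}

```text
time_s: 9.37
position: [0.5461, -0.1075, 0.0418]
tool_rot: [[0.002, 0.983, -0.183], [-0.0, -0.183, -0.983], [-1.0, 0.002, -0.0]]
ft_force: [-0.0, -1.0, 0.2]
grip_width: -0.0001
```

```bash
python3 st.py
```

```text
9.3667 [-35.7 -89.5  30.8] [ 0.2 -1.   0.2] (array([-0.02, -0.03, -0.05]), array([-0.001, -0.   , -0.002]))
```

Call:
{"fn": "carry_out", "kwargs": {
  "motion": [
    [[0, 0, -0.05, 0, 0, 0, 0], [0, 0, -0.1, 0, 0, 0, 0], [0, 0, -0.1, 0, 0, 0, 0]]
  ]
}}

```text
time_s: 9.62
position: [0.5463, -0.1064, 0.0418]
tool_rot: [[0.002, 0.983, -0.183], [-0.0, -0.183, -0.983], [-1.0, 0.002, -0.0]]
ft_force: [0.9, 0.2, -0.1]
grip_width: -0.0001
```

```bash
python3 st.py
```

```text
9.6167 [-35.7 -88.5  30.8] [ 0.9  0.4 -0.1] (array([-0.02, -0.03,  0.05]), array([-0.001, -0.   , -0.002]))
```

Call:
{"fn": "carry_out", "kwargs": {
  "motion": [
    [[0, 0, -0.05, 0, 0, 0, 0], [0, 0, -0.1, 0, 0, 0, 0], [0, 0, -0.1, 0, 0, 0, 0]]
  ]
}}

```text
time_s: 9.87
position: [0.5465, -0.1055, 0.0418]
tool_rot: [[0.002, 0.983, -0.183], [-0.0, -0.183, -0.983], [-1.0, 0.002, -0.0]]
ft_force: [-0.4, -0.4, 0.3]
grip_width: -0.0
```

```bash
python3 st.py
```

```text
9.8667 [-35.7 -87.5  30.8] [-0.4 -0.5  0.3] (array([-0.02, -0.03,  0.15]), array([-0.001, -0.   , -0.002]))
```

Call:
{"fn": "carry_out", "kwargs": {
  "motion": [
    [[0, 0, -0.05, 0, 0, 0, 0], [0, 0, -0.1, 0, 0, 0, 0], [0, 0, -0.1, 0, 0, 0, 0]]
  ]
}}

```text
time_s: 10.12
position: [0.5467, -0.1045, 0.0418]
tool_rot: [[0.002, 0.983, -0.183], [-0.0, -0.183, -0.983], [-1.0, 0.002, 0.0]]
ft_force: [-0.5, 0.2, -0.2]
grip_width: 0.0001
```

```bash
python3 st.py;python3 - <<'E'
from h import *
from rig import env
p=np.load('p.npy')
im=env.get_image('side');overlay(im,p,[(-42,28,72,112,31,58)],(180,150,320,290),4,'pics/c6.png')
E
```

```text
10.1167 [-35.7 -86.5  30.8] [-0.5  0.1 -0.2] (array([-0.02, -0.03,  0.25]), array([-0.001,  0.   , -0.002]))
(560, 560, 3)
```

View pics/c6.png

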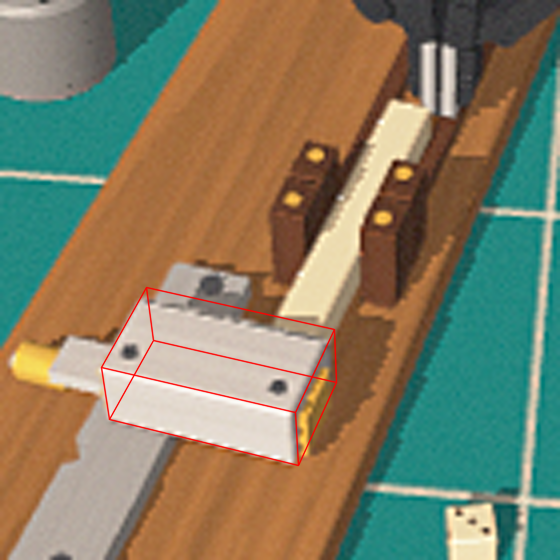

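Call:
{"fn": "carry_out", "kwargs": {
  "motion": [
    [[0, 0, -0.05, 0, 0, 0, 0], [0, 0, -0.08, 0, 0, 0, 0], [0, 0, -0.08, 0, 0, 0, 0]]
  ]
}}

```text
time_s: 10.42
position: [0.5468, -0.1042, 0.0419]
tool_rot: [[0.002, 0.983, -0.183], [-0.001, -0.183, -0.983], [-1.0, 0.002, 0.001]]
ft_force: [-0.7, -4.4, 0.5]
grip_width: -0.0002
```

```bash
python3 st.py
```

```text
10.4167 [-35.6 -86.2  30.9] [ 0.1 -4.5  0.5] (array([-0.01, -0.04,  0.28]), array([-0.001,  0.001, -0.002]))
```

Call:
{"fn": "carry_out", "kwargs": {
  "motion": [
    [[0, 0, 0, 0, 0, 0, 0], [0, 0, 0, 0, 0, 0, 0], [0, 0, 0, 0, 0, 0, 0], [0, 0, 0, 0, 0, 0, 0], [0, 0, 0, 0, 0, 0, 0]]
  ]
}}

```text
time_s: 10.83
position: [0.5468, -0.1041, 0.0418]
tool_rot: [[0.002, 0.983, -0.183], [-0.001, -0.183, -0.983], [-1.0, 0.002, 0.0]]
ft_force: [-1.3, -4.8, 0.3]
grip_width: -0.0001
```

Call:
{"fn": "carry_out", "kwargs": {
  "motion": [
    [[0, 0, 0.3, 0, 0, 0, 0], [0, 0, 1, 0, 0, 0, 0], [0, 0, 2, 0, 0, 0, 0], [-3, 0, 3, 0, 0, 0, 0], [-7, 0, 3, 0, 0, 0, 0]]
  ]
}}

```text
time_s: 11.25
position: [0.5395, -0.1346, 0.11]
tool_rot: [[-0.004, 0.983, -0.185], [0.003, -0.185, -0.983], [-1.0, -0.005, -0.002]]
ft_force: [0.2, -0.6, 0.2]
grip_width: -0.0
```

Call:
{"fn": "carry_out", "kwargs": {
  "motion": [
    [[-3, 0, 4, 0, 0, 0, 0], [-6, 0, 8, 0, 0, 0, 0], [-6, 0, 8, 0, 0, 0, 0], [-6, 0, 8, 0, 0, 0, 0], [-6, 0, 8, 0, 0, 0, 0]]
  ]
}}

```text
time_s: 11.67
position: [0.526, -0.2126, 0.1717]
tool_rot: [[0.002, 0.983, -0.185], [0.0, -0.185, -0.983], [-1.0, 0.002, -0.0]]
ft_force: [-0.8, 1.0, -0.6]
grip_width: 0.0003
```

```bash
python3 st.py;python3 - <<'E'
from h import *
from rig import env
p=np.load('p.npy')
im=env.get_image('side');overlay(im,p,[(-42,28,72,112,31,58)],(150,120,340,290),2,'pics/a.png')
a=cv2.imread('pics/a.png')
im=env.get_image('top');overlay(im,p,[(-42,28,72,112,31,58),(-34,-16,-78,72,20,38)],(220,140,400,260),2.2,'pics/b.png');b=cv2.imread('pics/b.png')
C=np.zeros((340,380+b.shape[1],3),np.uint8);C[:,:380]=a;C[:b.shape[0],380:]=b;cv2.imwrite('pics/c7.png',C)
E
```

```text
11.6667 [ -36.3 -196.5  160.7] [-0.9  0.8 -0.6] (array([ 12.98,  -0.03, -10.74]), array([-0.003, -0.   , -0.002]))
(340, 380, 3)
(264, 396, 3)
```

View pics/c7.png

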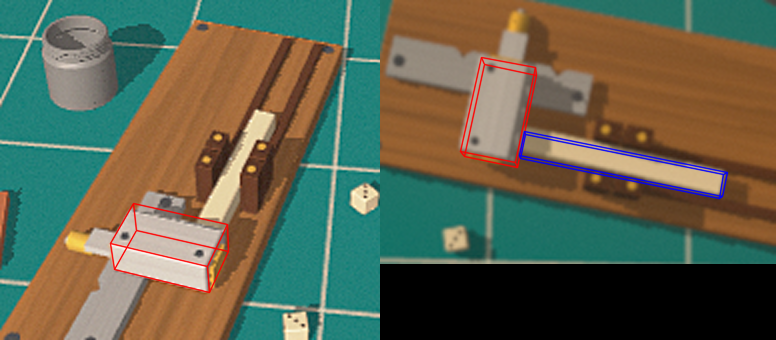

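The stick lies against the stop, the stop is in the middle notch, and the arm is clear, so I'm handing in.

```bash
python3 -c "
from rig import env
print(env.close_job())"
```

```text
the job is handed in; nothing more can be done
None
```

The job is handed in. By my last checks the stop is in the middle notch with the stick's head against its face; the hand-in itself reports no verdict.

- **Stop:** With closed fingers I pushed it by its rear face, out of the last notch. It let go after the force reached about 10 N. I kept pushing until the force fell to nothing, then advanced 2 mm more and read only about 1 N, which is noise.
- **Stick:** I pushed it by its tail, off-centre so the fingers met only one long side, through the saw guide. The force rose to about 4.5 N and held for 0.4 s, well under the 9–12 N that would drive the stop out. Then I backed off and lifted clear.
- **Last picture:** In both camera views the stop fits the outline drawn for the middle notch, and the stick fits the outline drawn from y = -78 to 72 mm. The dice in view and the canister look unmoved. The copper square was mostly outside the last crop, but the arm never went near it. The run took 11.7 s of the 54 s allowed.
- **Disagreement:** The stick met the stop about 2–3 mm farther along by arm position than my camera-fitted jig position predicted. That is in line with the 2 mm calibration, so I went by force there. The head was partly hidden by the stop in the side view, so that contact rests on the force reading.

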